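# Put the washed drum hardware back in the tester's accessories tray

### The arm

A 6-joint arm with a two-finger parallel gripper is mounted at the origin on the work surface. World frame = base frame: x ahead of the robot, y to its left, z up, the work surface at z = 0. Lengths are in mm, angles in rad, forces in N, time in s.
With the tool pointing down it reaches from about 300 to 825 mm from the base axis. Payload 5.4 kg.
Tool frame: the origin (TCP) lies on the centre line of the jaws, within the pads' length; the fingertips stand 17 mm ahead of it and the grasp point (between the pads) lies 2 mm behind it; z points along the fingers, y is the line along which they close (so a half turn about z gives the same grasp; the last joint's range is limited). The gripper opens to 92 mm and grips with 3 to 60 N. Pads are 20 mm wide; open, the fingers measure 128 mm over their backs; the gripper's body (75 mm by 189 mm) begins 69 mm behind the grasp point.
Start: joints at [0.996, 0.158, 1.597, -0, 1.386, -0.21], TCP at [205.147, 537.141, 231.601] pointing down, gripper open.
Joint ranges: [-2.91, 2.91], [-0.94, 2.29], [0.18, 2.7], [-1.29, 4.43], [0.17, 2.64], [-3, 3]. Speed limits (rad/s): [2.57, 2.57, 3.14, 3.14, 3.14, 3.14].

### API

Orientations are given as a rotation vector (axis times angle).
In Python, from cell import env gives the robot as it stands.
- The arm moves only by the shell command python3 -m handwheel 'ROWS'. ROWS is JSON, a list of rows, each a list of 3 entries, a list of its own where there are three numbers: the shift along the tool's x, y, z in units of 25 mm (1.0 is 25 mm), then the turn about the tool's z in units of 6 degrees (1.0 is 6 degrees), then the finger opening in mm, from 0 to 91.9. A call has 1 to 10 rows; each row shifts and turns the commanded pose from where the row before left it, along the tool's axes as they then stand; what a row does not reach is not made up. A row lasts 1/12 s, in which the tool goes at most 41.7 mm and 7.16 degrees, less where a joint would pass 70% of its speed; a pose out of reach is approached as far as the arm can. A call is refused whole if a number of a shift passes 1 or a number of a turn 1, either way. A call with a gripper value outside its range is refused whole. The fingers move at their own pace and stop on an object; the grip force is fixed at half the most. Time passes only in rows, so rows that do not move let the fingers close. It gives the time, the measured TCP pose, the force, the opening and the grip force at its end, in the units of the state.
- env.sense(): the state, without advancing time (a new reading comes with each control period).
- env.get_image(name): name is "side" or "top"; returns a dict with "pixels" (420x560x3 uint8, red, green, blue), "fx", "fy", "cx", "cy" (pixels), "cam_to_world" (4x4, takes a point from camera to world coordinates). Camera axes: x right, y down, z forward; pixel columns grow to the right and rows downward; lengths in mm; the calibration is good to about 2 mm. A picture is of the moment at which its call begins. There is no depth.
- env.close_job(): hands the job in; it is judged then, once.
The state is a dict: "time": time; "joints": joint angles; "qd": joint speeds; "joint_torque": joint torques, N m; "tcp_pos": TCP position; "eef_rot": TCP orientation; "contact_force": force on the tool from outside, world axes, zero at the start; "moment": the same for the moment, N m; "grip_width": finger opening in mm; "grasp_force": force on a finger pad.
Only numpy, scipy, OpenCV 4.12 (cv2) and the standard library are available. Lean on these libraries where they do the work, as an engineer would, in place of code of your own. Each camera call takes 0.05 s, during which the arm holds its last target. There are 200 camera calls.

### The job

The tablet drum tester has been washed, and its small hardware is drying on the mat. Put its four parts back in the accessories tray, each seated flat in the insert made for it and the same way up as it stands now: the five-lobed star knob in the large round recess, the bar nut in the long slot, the thumbscrew in the small round recess and the ring over the post. The three-lobed knob and the levelling foot belong to another machine: leave them where they are on the mat.

Things in the scene. Friction and masses are not known exactly. Their poses are not given: they have to be found in the camera images.
- star_knob: FIVE-lobed star knob, grey plastic, lying face down: star 48 mm across and 16 mm thick, on it a round boss of 24 mm diameter from 16 to 38 mm height, with a steel bush. Starts this way up on the 4 mm thick mat. Origin: centre of the underside; z up.
- bar_nut: Two-armed bar nut, steel: a flat bar 80 mm long (its x axis), 14 mm wide, 12 mm thick, with a 22 x 22 mm square hub at its middle that reaches from the underside to 40 mm height. The two arms are alike, so half a turn makes no difference. Starts this way up on the 4 mm thick mat. Origin: centre of the underside; z up.
- thumbscrew: Knurled thumbscrew, standing on its head: round black head 30 mm diameter, 14 mm thick; upright steel threaded shank 10 mm diameter from 14 to 50 mm height. Starts this way up on the 4 mm thick mat. Origin: centre of the underside; z up.
- hub_ring: Plain aluminium ring lying flat: outside diameter 46 mm, bore 28 mm, 16 mm high. Starts this way up on the 4 mm thick mat. Origin: centre of the underside; z up.
- tri_knob: Look-alike that belongs to another machine: THREE-lobed knob of the same grey plastic, three slender lobes reaching 28 mm from its middle, otherwise built like the star knob (38 mm high). Stays on the mat. Origin: centre of the underside.
- levelling_foot: Look-alike that belongs to another machine: machine levelling foot, a wide round black pad of 46 mm diameter, 12 mm thick, with a hexagon nut (22 mm over its corners, 12 to 20 mm height) and an upright steel threaded shank of 10 mm diameter up to 56 mm height. Stays on the mat. Origin: centre of the underside.
- insert_large: One of four fixed inserts (76 x 108 mm, 16 mm high, white top, black base) side by side in a flat aluminium tray. Origin: centre of the underside; x along the short side, y along the long side, z up. This one has the LARGE ROUND recess at its middle: 64 mm diameter, 10 mm deep, for the star knob.
- insert_slot: One of four fixed inserts (76 x 108 mm, 16 mm high, white top, black base) side by side in a flat aluminium tray. Origin: centre of the underside; x along the short side, y along the long side, z up. This one has the LONG SLOT at its middle: 96 mm along y, 30 mm along x, 10 mm deep, for the bar nut.
- insert_small: One of four fixed inserts (76 x 108 mm, 16 mm high, white top, black base) side by side in a flat aluminium tray. Origin: centre of the underside; x along the short side, y along the long side, z up. This one has the SMALL ROUND recess at its middle: 46 mm diameter, 10 mm deep, for the thumbscrew.
- insert_post: One of four fixed inserts (76 x 108 mm, 16 mm high, white top, black base) side by side in a flat aluminium tray. Origin: centre of the underside; x along the short side, y along the long side, z up. This one has no recess but a steel POST at its middle, 12 mm diameter, rising 24 mm above the white top (40 mm above the origin), for the ring, which lies on the white top around it.
There are look-alikes about, which are no part of the job. Several things look just like the hub_ring: the one meant starts farthest to the robot's right.

How it is judged:
By the outcome, as a careful person would: the job done as asked, in the order asked, and still so for the second after the job is handed in, with the robot touching nothing.
It also fails if it takes over 104 s, if anything falls off the work surface, if the arm or the gripper's body presses on something with over 40 N, if the wrist force passes 120 N, or if a joint passes its speed limit or range.

## Working session

There is one attempt and no reset: what is moved stays moved. The work goes in short steps, Python scripts to look and compute and a shell command to move; the robot and the scene stay as the last step left them, time stands still between calls to the robot, and variables do not carry over. Pictures are saved under pics/ and viewed, at most 14 in all, crops included, and the job is handed in when it is done.

```bash
mkdir -p pics; ls
python3 - <<'E'
from cell import env
import cv2,numpy as np
for n in("top","side"):
    d=env.get_image(n); cv2.imwrite(f"pics/{n}0.png",d["pixels"][:,:,::-1])
    print(n,d["fx"],d["cx"],d["cy"],np.round(d["cam_to_world"],3).tolist())
s=env.sense();print(s["tcp_pos"],s["eef_rot"],s["time"],s["grip_width"])
E
```

```text
pics
top 517.6598255969395 286.9405480187182 219.32265408918107 [[-0.024, -0.982, 0.187, 217.708], [-1.0, 0.026, 0.013, -5.809], [-0.018, -0.187, -0.982, 1239.261], [0.0, 0.0, 0.0, 1.0]]
side 518.3819020719801 278.8472299858919 213.5911994201902 [[0.714, -0.469, 0.52, -113.231], [-0.7, -0.465, 0.543, -576.407], [-0.013, -0.751, -0.66, 754.461], [0.0, 0.0, 0.0, 1.0]]
[204.8543109  536.7123797  230.73196644] [-5.69686251e-01 -3.08884498e+00  2.42296403e-03] 0.1 91.98525235918821
```

View pics/top0.png

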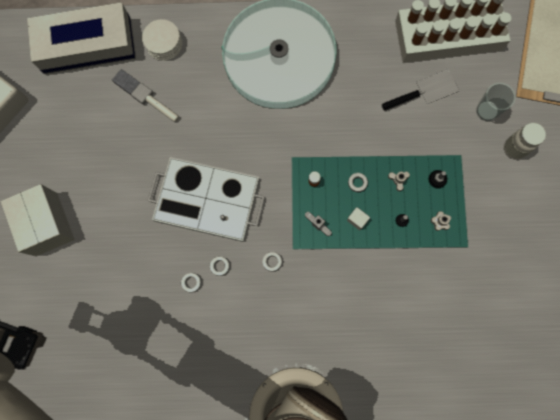

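View pics/side0.png

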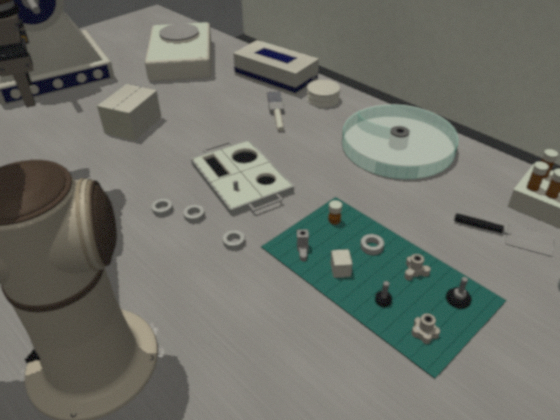

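The top view shows the mat at px (292–467, 155–248) and the tray at about (207,199).

What could be taken for what (top px):
- **Star knob:** (442,221) has five lobes. The look-alike at (400,178) has three.
- **Thumbscrew:** (402,219). The look-alike levelling foot is at (438,178).
- **Bar nut:** (318,222) is the only one.
- **Ring:** (358,182) is the farthest right. The other rings are at (272,261), (219,266) and (191,282).

I'll check these in one crop.

```bash
cat > h.py <<'E'
from cell import env
import cv2,numpy as np
def ray(d,px):
    T=np.array(d["cam_to_world"]);v=T[:3,:3]@np.array([(px[0]-d["cx"])/d["fx"],(px[1]-d["cy"])/d["fy"],1]);return T[:3,3],v
def onz(d,px,z):
    o,v=ray(d,px);return (o+v*(z-o[2])/v[2])[:2]
def proj(d,p):
    T=np.linalg.inv(np.array(d["cam_to_world"]));q=T[:3,:3]@np.array(p)+T[:3,3];return np.array([d["fx"]*q[0]/q[2]+d["cx"],d["fy"]*q[1]/q[2]+d["cy"]])
def tri(d1,p1,d2,p2):
    (a,u),(b,w)=ray(d1,p1),ray(d2,p2);A=np.stack([u,-w],1);s=np.linalg.lstsq(A,b-a,rcond=None)[0]
    P,Q=a+s[0]*u,b+s[1]*w;return (P+Q)/2,np.linalg.norm(P-Q)
E
python3 - <<'E'
import cv2,numpy as np
im=cv2.imread("pics/top0.png"); s=cv2.imread("pics/side0.png")
a=cv2.resize(im[160:250,295:470],None,fx=4,fy=4,interpolation=3)
cv2.imwrite("pics/c1.png",a)
b=cv2.resize(im[150:245,145:270],None,fx=5,fy=5,interpolation=3)
cv2.imwrite("pics/c2.png",b)
c=cv2.resize(s[195:355,260:510],None,fx=3,fy=3,interpolation=3)
cv2.imwrite("pics/c3.png",c)
E
```

```text
(no output)
```

View pics/c1.png

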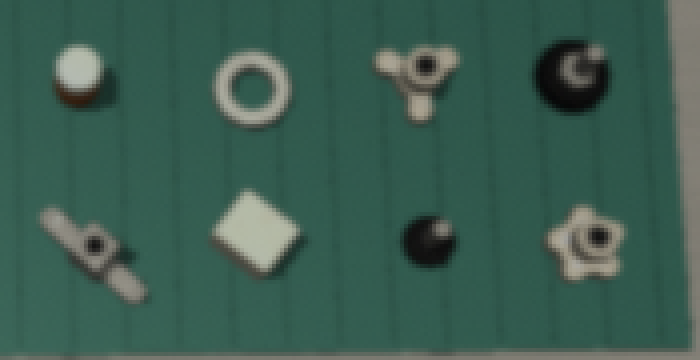

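View pics/c2.png

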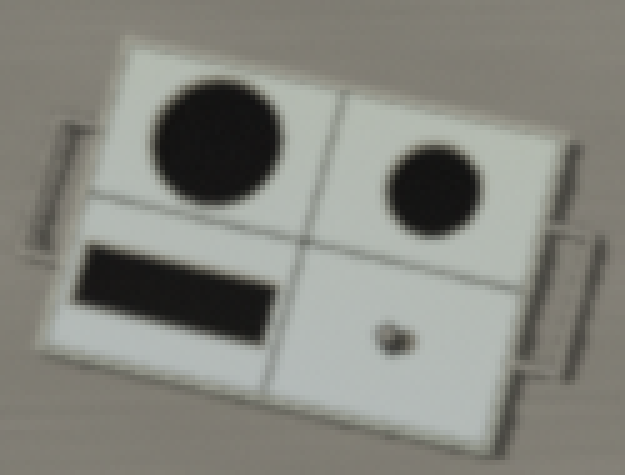

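View pics/c3.png

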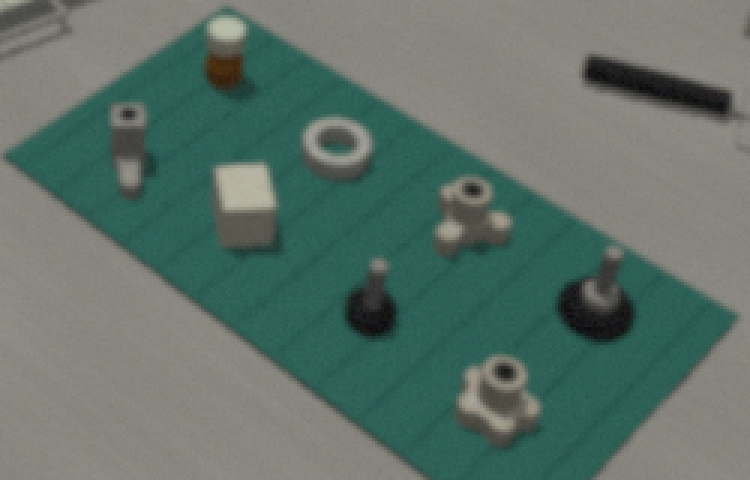

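The crops confirm the choices:
- The star knob is at top px (442,221). The tri knob is at (400,178).
- The thumbscrew is at (402,219). The foot is at (438,178).
- The ring is at (358,182) and the bar nut at (318,222).
- The tray's large recess is at about (188,178), the slot at (180,209), the small recess at (232,188) and the post at (223,217).

Now I'll measure them.

```bash
cat > m.py <<'E'
from h import *
T=env.get_image("top");S=env.get_image("side")
def blob(d,win,f,near):
    x0,y0,x1,y1=win;K=8
    im=cv2.resize(d["pixels"][y0:y1,x0:x1],None,fx=K,fy=K,interpolation=cv2.INTER_CUBIC)
    n,l,s,c=cv2.connectedComponentsWithStats(f(im).astype(np.uint8))
    C=(c+.5)/K-.5+[x0,y0]
    i=min((i for i in range(1,n) if s[i,4]>K*K*2),key=lambda i:np.hypot(*(C[i]-near)))
    cs,_=cv2.findContours((l==i).astype(np.uint8),0,2)
    return C[i],s[i,4]/K/K,(max(cs,key=cv2.contourArea)[:,0]+.5)/K-.5+[x0,y0]
dark=lambda t:(lambda im:im.max(2)<t)
notgreen=lambda im:(im[:,:,0].astype(int)>im[:,:,1]-12)
E
python3 - <<'E'
from m import *
D=dark(75);w=(150,155,265,242)
print("tray, z17..21")
for n,p,ps in(("large",(188,178),(245,156)),("slot",(180,209),(216,166)),("small",(232,188),(266,179))):
    c,a,ct=blob(T,w,D,p);cs,as_,_=blob(S,(190,140,295,215),D,ps)
    P,g=tri(T,c,S,cs);q=np.array([onz(T,k,19) for k in ct],np.float32)
    print(n,c.round(1),cs.round(1),P.round(1),g.round(1),"z19",onz(T,c,19).round(1),"rect",cv2.minAreaRect(q))
print("holes")
for n,p,ps,z in(("star",(444.5,219),(428,318.5),42),("bar",(318.7,221),(303,233),44),("tri",(401.5,176),(417,258),42)):
    W=lambda p,r=14:tuple(int(v) for v in(p[0]-r,p[1]-r,p[0]+r,p[1]+r))
    c,a,_=blob(T,W(p),D,p);cs,b,_=blob(S,W(ps),D,ps);P,g=tri(T,c,S,cs)
    print(n,c.round(1),a,cs.round(1),b,P.round(1),g.round(1),onz(T,c,z).round(1),onz(S,cs,z).round(1))
for n,p,z in(("ring",(358,182),20),("thumb",(402,220),18),("foot",(438,179),16),("starout",(441,221),20),("bar",(318,222),16),("cube",(359,217),30)):
    W=tuple(int(v) for v in(p[0]-19,p[1]-18,p[0]+19,p[1]+18))
    f=dark(60) if n in("thumb","foot") else notgreen
    c,a,ct=blob(T,W,f,p);q=np.array([onz(T,k,z) for k in ct],np.float32)
    print(n,c.round(1),a,onz(T,c,z).round(1),"rect",cv2.minAreaRect(q),"circ",cv2.minEnclosingCircle(q))
    if n=="bar":
        m=q.mean(0);i=np.argmax(np.hypot(*(q-m).T));j=np.argmax(np.hypot(*(q-q[i]).T));print(q[i],q[j],cv2.fitLine(q,2,0,.1,.1).ravel())
E
```

```text
tray, z17..21
large [188.  178.1] [244.3 156.3] [562.7 251.7  10.3] 2.1 z19 [559.4 250.5] rect ((559.572021484375, 250.32388305664062), (60.42853927612305, 61.24106216430664), 43.90826416015625)
slot [179.6 208.4] [216.  166.1] [487.5 271.3   9.2] 2.9 z19 [484.1 269.9] rect ((484.1166687011719, 269.9618835449219), (93.585693359375, 28.191879272460938), 75.54960632324219)
small [231.4 187.8] [265.6 179.5] [534.9 144.8  10.6] 1.9 z19 [531.9 144.3] rect ((531.9111938476562, 144.08470153808594), (42.983978271484375, 43.15702819824219), 43.46907424926758)
holes
star [444.2 218.7] 15.828125 [427.9 318.6] 23.171875 [ 438.5 -359.1   39.4] 1.6 [ 437.4 -357.7] [ 437.2 -360.4]
bar [318.2 220.9] 12.859375 [302.4 232.6] 8.25 [441.  -63.5  40.7] 1.9 [439.6 -62.8] [439.3 -66.4]
tri [401.  175.9] 15.671875 [417.1 257.8] 14.109375 [ 545.1 -264.9   39.2] 1.6 [ 543.7 -263.7] [ 543.3 -266.5]
ring [357.6 182. ] 199.9375 [ 537.3 -162.6] rect ((537.3839721679688, -162.6240234375), (46.2253532409668, 46.893428802490234), 74.56192779541016) circ ((537.3123779296875, -162.54537963867188), 23.804058074951172)

[... 503 characters left out ...]
58148193359375, -354.1388244628906), (45.57167434692383, 47.114253997802734), 78.00785064697266) circ ((435.9896240234375, -356.0479431152344), 24.786266326904297)
bar [318.2 223.1] 241.078125 [439.4 -63.8] rect ((440.7843933105469, -64.80642700195312), (79.43843078613281, 27.084745407104492), 48.7703857421875) circ ((438.79571533203125, -63.06365203857422), 39.72053909301758)
[410.3237  -90.56044] [465.20837 -33.39741] [  0.69730717   0.71677244 440.45267    -64.49701   ]
cube [358.2 218.5] 277.234375 [ 445.5 -158.3] rect ((445.4601745605469, -158.29727172851562), (42.109657287597656, 40.030662536621094), 49.348873138427734) circ ((445.982666015625, -158.22515869140625), 25.976486206054688)
```

```bash
cat > to.py <<'E'
import sys,numpy as np
from cell import env
from scipy.spatial.transform import Rotation as R
s=env.sense();M=R.from_rotvec(s["eef_rot"]).as_matrix()
yaw=np.degrees(np.arctan2(M[1,1],M[0,1]))
print("t",round(s["time"],2),"tcp",np.round(s["tcp_pos"],1),"yaw_y",round(yaw,1),"tilt",np.round(M[:,2],3),"F",np.round(s["contact_force"],1),"w",round(s["grip_width"],1),"g",round(s["grasp_force"],1))
a=[float(v) for v in sys.argv[1:]]
if a:
    d=np.array(a[:3])-s["tcp_pos"]; print("shift units now",np.round(M.T@d/25,2))
    if len(a)>3:
        t=(a[3]-yaw+90)%180-90; q=R.from_euler('z',t,degrees=True).as_matrix()
        print("turn units",round(-t/6,2),"then shift",np.round((q@M).T@d/25,2))
E
python3 to.py 438 -358.5 150
```

```text
t 0.2 tcp [204.9 536.8 231. ] yaw_y 69.1 tilt [-0.001 -0.001 -1.   ] F [ 0.2  0.5 -0.3] w 91.7 g 0.0
shift units now [-21.49 -30.13   3.27]
```

```bash
python3 -m handwheel '[[[-0.7,-1,0],0,50],[[-0.7,-1,0],0,50],[[-0.7,-1,0],0,50],[[-0.7,-1,0],0,50],[[-0.7,-1,0],0,50],[[-0.7,-1,0],0,50],[[-0.7,-1,0],0,50],[[-0.7,-1,0],0,50],[[-0.7,-1,0],0,50],[[-0.7,-1,0],0,50]]'
python3 to.py 438 -358.5 150
```

```text
time: 1.03
tcp_pos: [279.3, 239.8, 231.5]
eef_rot: [0.569, 3.089, 0.0]
contact_force: [1.7, -0.4, 0.6]
grip_width: 50.0
grasp_force: 0.0
t 1.03 tcp [279.3 239.8 231.5] yaw_y 69.1 tilt [ 0.  0. -1.] F [ 1.7 -0.4  0.6] w 50.0 g 0.0
shift units now [-14.45 -20.1    3.26]
```

```bash
python3 -m handwheel '[[[-0.72,-1,0],0,50],[[-0.72,-1,0],0,50],[[-0.72,-1,0],0,50],[[-0.72,-1,0],0,50],[[-0.72,-1,0],0,50],[[-0.72,-1,0],0,50],[[-0.72,-1,0],0,50],[[-0.72,-1,0],0,50],[[-0.72,-1,0],0,50],[[-0.72,-1,0],0,50]]' >/dev/null
python3 -m handwheel '[[[-0.72,-1,0.3],0,50],[[-0.72,-1,0.3],0,50],[[-0.72,-1,0.3],0,50],[[-0.72,-1,0.3],0,50],[[-0.72,-1,0.4],0,50],[[-0.72,-1,0.4],0,50],[[-0.72,-1,0.4],0,50],[[-0.72,-1,0.4],0,50],[[-0.72,-1,0.4],0,50],[[-0.72,-1,0],0,50]]'>/dev/null
python3 to.py 438 -358.5 41
```

```text
t 2.7 tcp [ 436.5 -354.6  148.8] yaw_y 69.1 tilt [-0.003  0.004 -1.   ] F [-0.6 -0.1 -0.5] w 49.7 g 0.0
shift units now [-0.13 -0.13  4.31]
```

```bash
python3 -m handwheel '[[[-0.12,-0.13,0.8],0,50],[[0,0,0.9],0,50],[[0,0,0.9],0,50],[[0,0,0.9],0,50],[[0,0,0.5],0,50],[[0,0,0.3],0,50],[[0,0,0],0,50]]' 
python3 to.py 438 -358.5 41
python3 - <<'E'
from h import *
d=env.get_image("side")["pixels"];cv2.imwrite("pics/s1.png",cv2.resize(d[240:380,330:530],None,fx=3,fy=3)[:,:,::-1])
E
```

```text
time: 3.28
tcp_pos: [438.3, -357.5, 42.6]
eef_rot: [-0.569, -3.087, -0.003]
contact_force: [0.1, -0.1, 0.2]
grip_width: 49.8
grasp_force: 0.0
t 3.28 tcp [ 438.3 -357.5   42.6] yaw_y 69.1 tilt [-0.002  0.002 -1.   ] F [ 0.1 -0.1  0.2] w 49.8 g 0.0
shift units now [-0.   -0.04  0.06]
```

View pics/s1.png

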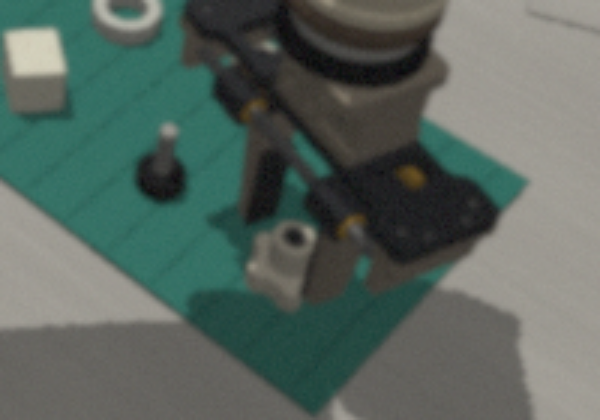

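The open jaws straddle the boss at crop (295,245), with the thumbscrew clear at (160,180). I'll close on it and lift.

```bash
python3 -m handwheel '[[[0,0,0.06],0,15],[[0,0,0],0,15],[[0,0,0],0,15],[[0,0,0],0,15],[[0,0,0],0,15],[[0,0,0],0,15],[[0,0,0],0,15]]' 
python3 -m handwheel '[[[0,0,-0.5],0,15],[[0,0,-0.9],0,15],[[0,0,-0.9],0,15],[[0,0,-0.9],0,15],[[0,0,-0.8],0,15],[[0,0,0],0,15]]' >/dev/null
python3 to.py 560.9 250.9 140
```

```text
time: 3.92
tcp_pos: [439.5, -358.9, 43.4]
eef_rot: [0.57, 3.088, -0.001]
contact_force: [-1.3, -0.1, 5.3]
grip_width: 22.9
grasp_force: 30.0
t 4.42 tcp [ 440.8 -360.7  147.7] yaw_y 69.1 tilt [ 0.005 -0.007 -1.   ] F [-0.1 -1.  -0. ] w 22.8 g 30.0
shift units now [ 4.24 24.57  0.17]
```

```bash
python3 -m handwheel '[[[0.17,1,0],0,15],[[0.17,1,0],0,15],[[0.17,1,0],0,15],[[0.17,1,0],0,15],[[0.17,1,0],0,15],[[0.17,1,0],0,15],[[0.17,1,0],0,15],[[0.17,1,0],0,15],[[0.17,1,0],0,15],[[0.17,1,0],0,15]]' >/dev/null
python3 -m handwheel '[[[0.17,1,0],0,15],[[0.17,1,0],0,15],[[0.17,1,0],0,15],[[0.17,1,0],0,15],[[0.17,1,0],0,15],[[0.17,1,0],0,15],[[0.17,1,0],0,15],[[0.17,1,0],0,15],[[0.17,1,0],0,15],[[0.17,1,0],0,15]]' >/dev/null
python3 -m handwheel '[[[0.17,1,0],0,15],[[0.17,1,0],0,15],[[0.17,1,0],0,15],[[0.17,0.9,0],0,15],[[0.17,0.6,0],0,15],[[0,0,0],0,15]]' 
python3 to.py 560.9 250.9 80
python3 - <<'E'
from h import *
d=env.get_image("side")["pixels"];e=env.get_image("top")["pixels"];cv2.imwrite("pics/s2.png",np.hstack([cv2.resize(d[100:240,150:310],None,fx=2.5,fy=2.5),cv2.resize(e[130:270,130:290],None,fx=2.5,fy=2.5)])[:,:,::-1])
E
```

```text
time: 6.58
tcp_pos: [557.5, 254.0, 141.5]
eef_rot: [-0.565, -3.089, -0.0]
contact_force: [0.6, 0.9, -0.4]
grip_width: 23.1
grasp_force: 30.0
t 6.58 tcp [557.5 254.  141.5] yaw_y 69.3 tilt [-0.001  0.    -1.   ] F [ 0.6  0.9 -0.4] w 23.1 g 30.0
shift units now [-0.18 -0.07  2.46]
```

View pics/s2.png

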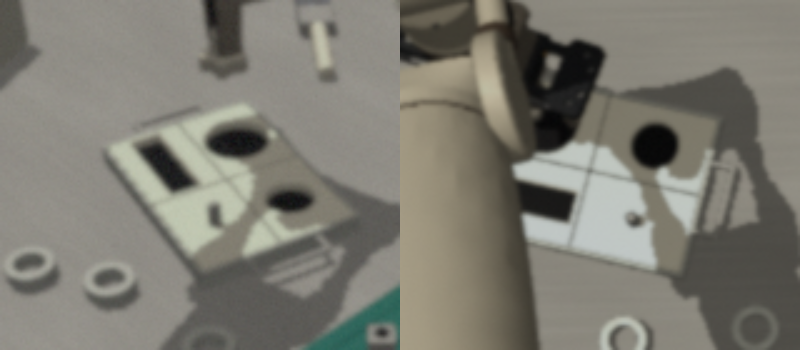

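The star knob is held level at side crop (222,60), above the large recess at (237,140). I'll lower it.

```bash
python3 -m handwheel '[[[-0.15,-0.07,0.8],0,15],[[0,0,0.8],0,15],[[0,0,0.8],0,15],[[0,0,0.5],0,15],[[0,0,0.3],0,15],[[0,0,0],0,15]]' >/dev/null;python3 to.py 560.9 250.9 48
python3 -m handwheel '[[[0,0,0.15],0,15],[[0,0,0.15],0,15],[[0,0,0],0,15]]'>/dev/null;python3 to.py 560.9 250.9 48
```

```text
t 7.18 tcp [559.8 247.6  60.7] yaw_y 69.0 tilt [-0.004 -0.001 -1.   ] F [0.3 0.1 0.1] w 22.7 g 30.0
shift units now [0.01 0.14 0.51]
t 7.43 tcp [561.5 248.6  55.4] yaw_y 69.1 tilt [ 0.001  0.    -1.   ] F [ 0.5 -0.  -1.6] w 23.1 g 30.0
shift units now [0.05 0.08 0.3 ]
```

Run:
```python
from h import *
d=env.get_image("side")["pixels"];cv2.imwrite("pics/s3.png",cv2.resize(d[110:220,170:310],None,fx=4,fy=4)[:,:,::-1])
```

```text
(no output)
```

View pics/s3.png

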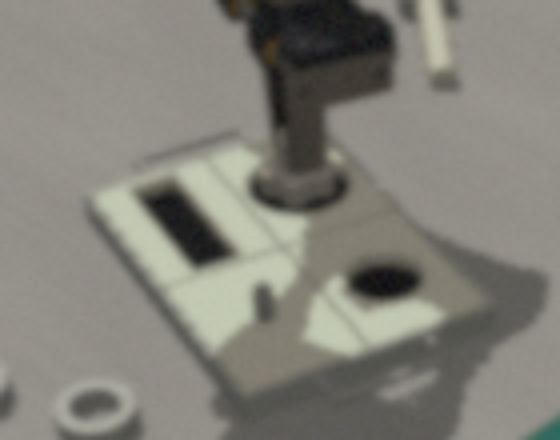

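The star is within the recess outline at crop (298,185). I'll lower it in small steps until it makes contact.

```bash
for i in 1 ; do python3 -m handwheel '[[[0,0.07,0.1],0,15],[[0,0,0.1],0,15],[[0,0,0],0,15]]'>/dev/null;python3 to.py; python3 -m handwheel '[[[0,0,0.06],0,15],[[0,0,0],0,15]]'>/dev/null;python3 to.py;done
```

```text
t 7.73 tcp [561.6 250.4  49.8] yaw_y 69.1 tilt [-0. -0. -1.] F [ 0.9 -0.5 -1.3] w 22.6 g 30.0
t 7.9 tcp [561.8 250.3  48.5] yaw_y 69.1 tilt [ 0.  0. -1.] F [ 0.1 -0.  -0.6] w 22.8 g 30.0
```

```bash
python3 -m handwheel '[[[0,0,0.06],0,15],[[0,0,0],0,15]]'>/dev/null;python3 to.py; python3 -m handwheel '[[[0,0,0.06],0,15],[[0,0,0],0,15]]'>/dev/null;python3 to.py
```

```text
t 8.07 tcp [561.9 250.4  48.4] yaw_y 69.1 tilt [-0. -0. -1.] F [-3.3 -1.1  7.7] w 22.9 g 30.0
t 8.23 tcp [562.  250.4  48.4] yaw_y 69.1 tilt [-0. -0. -1.] F [-7.9 -2.4 17.3] w 22.9 g 30.0
```

The knob touched down at TCP z 48.4. I'll ease off, release, lift and go to the bar nut.

```bash
python3 -m handwheel '[[[0,0,-0.06],0,15],[[0,0,0],0,45],[[0,0,0],0,45],[[0,0,0],0,45],[[0,0,-0.5],0,45],[[0,0,-0.9],0,45],[[0,0,-0.9],0,45],[[0,0,-0.9],0,45],[[0,0,-0.5],0,45],[[0,0,0],0,45]]';python3 to.py 440 -64.5 130 46
```

```text
time: 9.07
tcp_pos: [564.1, 250.9, 143.9]
eef_rot: [0.568, 3.083, 0.004]
contact_force: [0.2, -1.3, 0.4]
grip_width: 44.9
grasp_force: 0.0
t 9.07 tcp [564.1 250.9 143.9] yaw_y 69.1 tilt [ 0.007  0.002 -1.   ] F [ 0.2 -1.3  0.4] w 44.9 g 0.0
shift units now [  0.14 -13.56   0.5 ]
turn units 3.85 then shift [ -5.19 -12.53   0.54]
```

```bash
python3 -m handwheel '[[[0,0,0],0.97,45],[[0,0,0],0.96,45],[[0,0,0],0.96,45],[[0,0,0],0.96,45]]'>/dev/null
python3 -m handwheel '[[[-0.42,-1,0],0,45],[[-0.42,-1,0],0,45],[[-0.42,-1,0],0,45],[[-0.42,-1,0],0,45],[[-0.42,-1,0],0,45],[[-0.42,-1,0],0,45],[[-0.42,-1,0],0,45],[[-0.42,-1,0],0,45],[[-0.42,-1,0],0,45],[[-0.42,-1,0],0,45]]'>/dev/null
python3 -m handwheel '[[[-0.42,-1,0],0,45],[[-0.4,-1,0],0,45],[[-0.2,-0.5,0],0,45],[[0,0,0.4],0,45],[[0,0,0],0,45]]'>/dev/null;python3 to.py 440 -64.5 42 46
python3 - <<'E'
from m import *
c,a,_=blob(T,(175,165,205,192),lambda im:im.min(2)>95,(190,178));print(c,a)
cv2.imwrite("pics/s4.png",np.hstack([cv2.resize(T["pixels"][145:250,140:270],None,fx=3,fy=3),cv2.resize(S["pixels"][130:235,185:315],None,fx=3,fy=3)])[:,:,::-1])
E
```

```text
t 10.65 tcp [436.9 -64.7 127.1] yaw_y 45.9 tilt [-0.004  0.002 -1.   ] F [-0.7  1.  -0.5] w 45.3 g 0.0
shift units now [-0.1  0.1  3.4]
turn units -0.02 then shift [-0.1  0.1  3.4]
[192.11055275 178.01878303] 304.515625
```

View pics/s4.png

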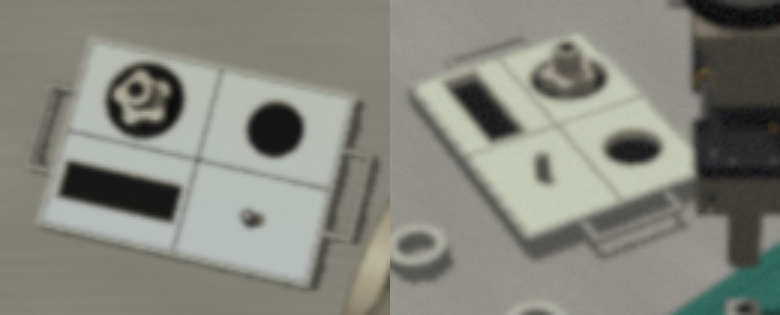

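The star knob sits flat and well inside the large recess at crop (143,98). Next I'll descend onto the bar nut's hub.

```bash
python3 -m handwheel '[[[-0.05,0.05,0.8],0,45],[[0,0,0.9],0,45],[[0,0,0.9],0,45],[[0,0,0.6],0,45],[[0,0,0.25],0,45],[[0,0,0],0,45]]'>/dev/null;python3 to.py 440 -64.5 39.5
python3 - <<'E'
from m import *
cv2.imwrite("pics/s5.png",np.hstack([cv2.resize(T["pixels"][190:250,280:360],None,fx=4,fy=4),cv2.resize(S["pixels"][195:270,260:350],None,fx=4,fy=4)[:240]])[:,:,::-1])
E
```

```text
t 11.25 tcp [439.2 -63.8  41.8] yaw_y 46.1 tilt [-0.003  0.002 -1.   ] F [ 0.1 -0.9 -0.2] w 45.1 g 0.0
shift units now [-0.04 -0.    0.09]
```

View pics/s5.png

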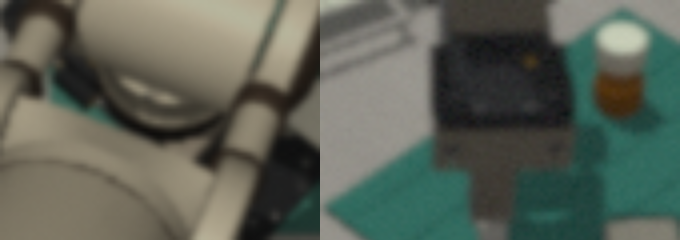

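The arm hides the hub in both views, and there is no contact force. I'll close and check the width against the 22 mm hub.

```bash
python3 -m handwheel '[[[-0.04,0,0.08],0,14],[[0,0,0],0,14],[[0,0,0],0,14],[[0,0,0],0,14],[[0,0,0],0,14],[[0,0,0],0,14]]'>/dev/null;python3 to.py
python3 -m handwheel '[[[0,0,-0.5],0,14],[[0,0,-0.9],0,14],[[0,0,-0.9],0,14],[[0,0,-0.9],0,14],[[0,0,-0.8],0,14],[[0,0,0],0,14]]' >/dev/null
python3 to.py 485.6 270.4 140 75.5
```

```text
t 11.85 tcp [441.6 -66.   42. ] yaw_y 46.0 tilt [ 0.001 -0.    -1.   ] F [-0.4  1.2  5.3] w 22.0 g 30.0
t 12.35 tcp [443.4 -66.9 145. ] yaw_y 46.0 tilt [ 0.007 -0.003 -1.   ] F [ 0.9 -1.  -1.2] w 21.6 g 30.0
shift units now [ 8.16 10.88  0.17]
turn units -4.92 then shift [ 1.74 13.48  0.22]
```

```bash
python3 -m handwheel '[[[0,0,0],-0.98,14],[[0,0,0],-0.98,14],[[0,0,0],-0.98,14],[[0,0,0],-0.98,14],[[0,0,0],-1,14]]'>/dev/null
python3 -m handwheel '[[[0.13,1,0],0,14],[[0.13,1,0],0,14],[[0.13,1,0],0,14],[[0.13,1,0],0,14],[[0.13,1,0],0,14],[[0.13,1,0],0,14],[[0.13,1,0],0,14],[[0.13,1,0],0,14],[[0.13,1,0],0,14],[[0.13,1,0],0,14]]'>/dev/null
python3 -m handwheel '[[[0.13,1,0],0,14],[[0.13,1,0],0,14],[[0.13,1,0],0,14],[[0.1,0.4,0.8],0,14],[[0,0,0.8],0,14],[[0,0,0.6],0,14],[[0,0,0],0,14]]'>/dev/null;python3 to.py 485.6 270.4 60 75.5
python3 - <<'E'
from m import *
cv2.imwrite("pics/s6.png",np.hstack([cv2.resize(T["pixels"][155:245,140:240],None,fx=4,fy=4),cv2.resize(S["pixels"][120:210,175:275],None,fx=4,fy=4)])[:,:,::-1])
E
```

```text
t 14.18 tcp [477.5 268.7  80.8] yaw_y 75.6 tilt [-0.009 -0.003 -1.   ] F [-1.2 -1.1 -2.9] w 21.4 g 30.0
shift units now [-0.3   0.15  0.83]
turn units 0.01 then shift [-0.3   0.15  0.83]
```

View pics/s6.png

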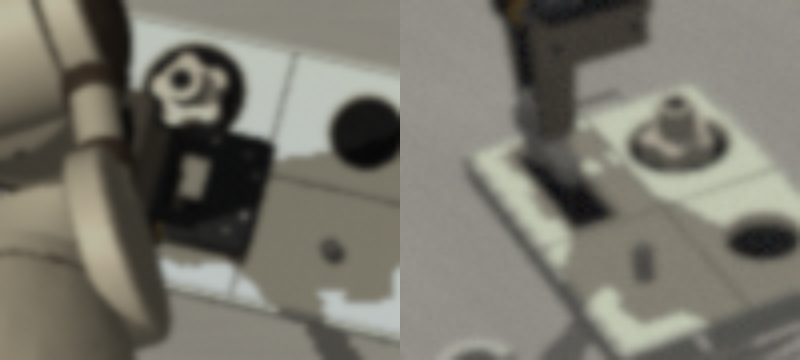

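The bar is held level and parallel to the slot (side crop, bar near (550,145), slot (520,155)–(605,215)). I'll centre it and lower.

```bash
python3 -m handwheel '[[[-0.15,0.1,0],0,14],[[0,0,0.3],0,14],[[0,0,0],0,14],[[0,0,0],0,14]]'>/dev/null;python3 to.py 485.6 270.4 60;python3 -m handwheel '[[[0,0,0.2],0,14],[[0,0,0],0,14]]'>/dev/null;python3 to.py 485.6 270.4 50
```

```text
t 14.62 tcp [485.8 271.1  78.9] yaw_y 75.5 tilt [-0. -0. -1.] F [ 0.1  1.  -2.7] w 21.9 g 30.0
shift units now [ 0.   -0.03  0.76]
t 14.78 tcp [485.4 271.   73.2] yaw_y 75.5 tilt [-0.001 -0.    -1.   ] F [-0.4  1.3 -1.3] w 21.1 g 30.0
shift units now [-0.02 -0.02  0.93]
```

```bash
python3 -m handwheel '[[[0,0,0.3],0,14],[[0,0,0.2],0,14],[[0,0,0],0,14]]'>/dev/null;python3 to.py 485.6 270.4 50
python3 - <<'E'
from m import *
cv2.imwrite("pics/s7.png",cv2.resize(S["pixels"][135:210,180:280],None,fx=7,fy=7,interpolation=2)[:,:,::-1])
E
```

```text
t 15.03 tcp [484.6 270.8  59.7] yaw_y 75.5 tilt [-0.003 -0.001 -1.   ] F [-1.5 -0.5 -2.6] w 21.4 g 30.0
shift units now [-0.05 -0.01  0.39]
```

View pics/s7.png

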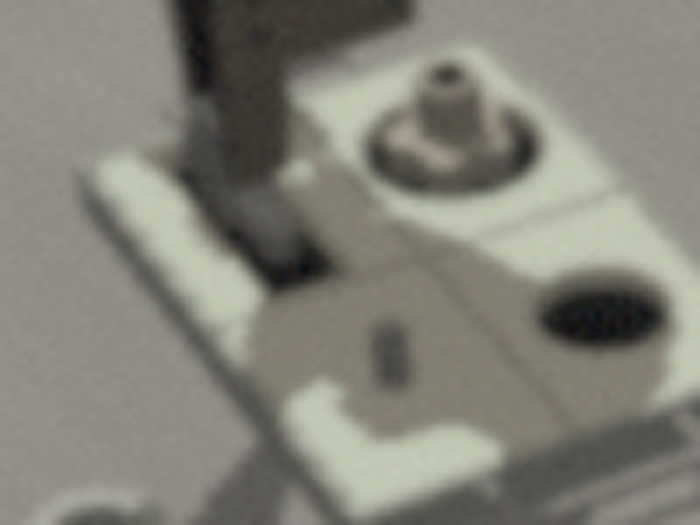

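The bar's near arm ends at crop (270,240), inside the slot outline whose near end is at (300,270). I'll lower it to contact.

```bash
python3 -m handwheel '[[[0,0,0.1],0,14],[[0,0,0.1],0,14],[[0,0,0],0,14]]'>/dev/null;python3 to.py 485.6 270.4 50;python3 -m handwheel '[[[0,0,0.1],0,14],[[0,0,0],0,14]]'>/dev/null;python3 to.py;python3 -m handwheel '[[[0,0,0.1],0,14],[[0,0,0],0,14]]'>/dev/null;python3 to.py
```

```text
t 15.38 tcp [485.5 271.1  55.9] yaw_y 75.5 tilt [-0.001 -0.    -1.   ] F [ 0.7  0.5 -1.9] w 21.6 g 30.0
shift units now [-0.01 -0.03  0.24]
t 15.55 tcp [485.5 271.1  53.5] yaw_y 75.5 tilt [-0.001 -0.    -1.   ] F [ 0.4  0.6 -1.5] w 21.7 g 30.0
t 15.72 tcp [485.5 271.1  50.9] yaw_y 75.5 tilt [-0.001 -0.    -1.   ] F [-0.6  0.9 -1.6] w 21.6 g 30.0
```

```bash
python3 -m handwheel '[[[0,0,0.08],0,14],[[0,0,0],0,14]]'>/dev/null;python3 to.py;python3 -m handwheel '[[[0,0,0.08],0,14],[[0,0,0],0,14]]'>/dev/null;python3 to.py
```

```text
t 15.88 tcp [485.5 271.1  49. ] yaw_y 75.5 tilt [-0. -0. -1.] F [-0.1  0.1 -1.5] w 21.6 g 30.0
t 16.05 tcp [485.7 271.2  47.1] yaw_y 75.5 tilt [-0. -0. -1.] F [-0.2 -0.4 -1.4] w 21.8 g 30.0
```

```bash
python3 -m handwheel '[[[0,0,0.05],0,14],[[0,0,0],0,14]]'>/dev/null;python3 to.py;python3 -m handwheel '[[[0,0,0.04],0,14],[[0,0,0],0,14]]'>/dev/null;python3 to.py
```

```text
t 16.22 tcp [485.9 271.2  47. ] yaw_y 75.5 tilt [-0. -0. -1.] F [-3.8 -0.7  4.2] w 21.4 g 30.0
t 16.38 tcp [486.  271.2  47. ] yaw_y 75.5 tilt [-0.    -0.001 -1.   ] F [-5.2 -2.8 12.3] w 21.8 g 30.0
```

The bar nut touched the slot floor at TCP z 47. I'll release and go to the thumbscrew.

```bash
python3 -m handwheel '[[[0,0,-0.05],0,14],[[0,0,0],0,40],[[0,0,0],0,40],[[0,0,0],0,40],[[0,0,-0.5],0,40],[[0,0,-0.9],0,40],[[0,0,-0.9],0,40],[[0,0,-0.9],0,40],[[0,0,-0.5],0,40],[[0,0,0],0,40]]'>/dev/null;python3 to.py 440 -263 130 75.5
```

```text
t 17.22 tcp [488.1 272.  142.9] yaw_y 75.5 tilt [ 0.007  0.002 -1.   ] F [-0.3  0.2  1. ] w 40.0 g 0.0
shift units now [ -3.48 -21.2    0.46]
turn units 0.0 then shift [ -3.49 -21.2    0.46]
```

```bash
python3 -m handwheel '[[[-0.16,-1,0],0,40],[[-0.16,-1,0],0,40],[[-0.16,-1,0],0,40],[[-0.16,-1,0],0,40],[[-0.16,-1,0],0,40],[[-0.16,-1,0],0,40],[[-0.16,-1,0],0,40],[[-0.16,-1,0],0,40],[[-0.16,-1,0],0,40],[[-0.16,-1,0],0,40]]'>/dev/null
python3 -m handwheel '[[[-0.16,-1,0],0,40],[[-0.16,-1,0],0,40],[[-0.16,-1,0],0,40],[[-0.16,-1,0],0,40],[[-0.16,-1,0],0,40],[[-0.16,-1,0],0,40],[[-0.16,-1,0],0,40],[[-0.16,-1,0],0,40],[[-0.16,-1,0],0,40],[[-0.16,-1,0],0,40]]'>/dev/null
python3 -m handwheel '[[[-0.16,-1,0],0,40],[[-0.1,-0.2,0],0,40],[[0,0,0],0,40],[[0,0,0],0,40]]'>/dev/null;python3 to.py 440 -263 42
python3 - <<'E'
from m import *
cv2.imwrite("pics/s8.png",np.hstack([cv2.resize(T["pixels"][145:250,140:270],None,fx=3,fy=3),cv2.resize(S["pixels"][130:235,185:315],None,fx=3,fy=3)])[:,:,::-1])
c,a,_=blob(S,(374,280,394,296),lambda im:im.min(2)>95,(385.5,283.5));print("shank tip side",c,a,onz(S,c,54))
c,a,_=blob(T,(396,208,412,228),lambda im:im.min(2)>90,(405,217));print("shank tip top",c,a,onz(T,c,50))
E
```

```text
t 19.22 tcp [ 436.6 -262.6  137.9] yaw_y 75.5 tilt [-0.001  0.002 -1.   ] F [-0.8 -0.7 -0.4] w 40.1 g 0.0
shift units now [-0.14  0.01  3.84]
shank tip side [385.93628049 282.73445122] 3.203125 [ 442.18174555 -267.75392887]
shank tip top [402.60023352 221.33563596] 189.859375 [ 432.22931402 -258.57224679]
```

View pics/s8.png

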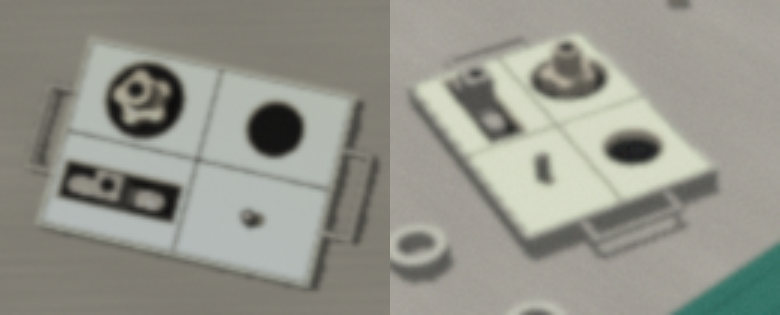

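The bar nut lies flat inside the slot at crop (113,190) and the star knob is still seated. Now the thumbscrew at about (440.5,-264).

```bash
python3 -m handwheel '[[[-0.13,-0.04,0.8],0,40],[[0,0,0.9],0,40],[[0,0,0.9],0,40],[[0,0,0.8],0,40],[[0,0,0.4],0,40],[[0,0,0],0,40],[[0,0,0],0,40]]'>/dev/null;python3 to.py 440.5 -264 42
python3 - <<'E'
from h import *
d=env.get_image("side")["pixels"];cv2.imwrite("pics/s9.png",cv2.resize(d[230:330,320:450],None,fx=4,fy=4)[:,:,::-1])
E
```

```text
t 19.9 tcp [ 440.  -264.7   44. ] yaw_y 75.6 tilt [-0.  0. -1.] F [-1.4 -0.2  0.6] w 40.2 g 0.0
shift units now [-0.01  0.03  0.08]
```

View pics/s9.png

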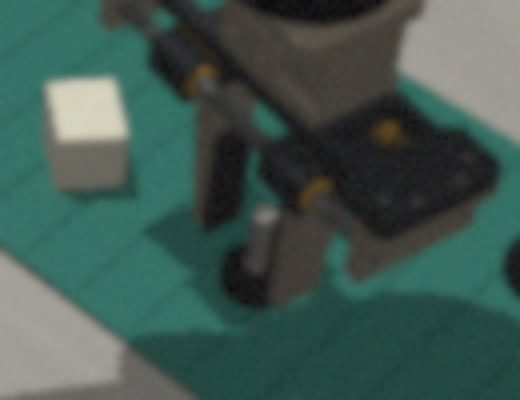

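The shank at crop (263,240) stands between the jaws. I'll close and lift.

```bash
python3 -m handwheel '[[[0,0,0.06],0,3],[[0,0,0],0,3],[[0,0,0],0,3],[[0,0,0],0,3],[[0,0,0],0,3],[[0,0,0],0,3],[[0,0,0],0,3],[[0,0,0],0,3]]'>/dev/null;python3 to.py
python3 -m handwheel '[[[0,0,-0.5],0,3],[[0,0,-0.9],0,3],[[0,0,-0.9],0,3],[[0,0,-0.9],0,3],[[0,0,-0.8],0,3],[[0,0,0],0,3]]' >/dev/null
python3 to.py 533.2 144.6 140
```

```text
t 20.62 tcp [ 440.  -265.5   42.6] yaw_y 75.5 tilt [ 0. -0. -1.] F [0.1 0.7 2.7] w 9.1 g 30.0
t 21.12 tcp [ 441.9 -267.3  146.5] yaw_y 75.5 tilt [ 0.006 -0.005 -1.   ] F [-0.1 -0.7  0.5] w 9.2 g 30.0
shift units now [ 0.58 16.87  0.19]
```

```bash
python3 -m handwheel '[[[0.03,1,0],0,3],[[0.03,1,0],0,3],[[0.03,1,0],0,3],[[0.03,1,0],0,3],[[0.03,1,0],0,3],[[0.03,1,0],0,3],[[0.03,1,0],0,3],[[0.03,1,0],0,3],[[0.03,1,0],0,3],[[0.03,1,0],0,3]]'>/dev/null
python3 -m handwheel '[[[0.03,1,0],0,3],[[0.03,1,0],0,3],[[0.03,1,0],0,3],[[0.03,1,0],0,3],[[0.03,1,0],0,3],[[0.03,1,0],0,3],[[0.03,0.9,0],0,3],[[0,0,0.8],0,3],[[0,0,0.8],0,3],[[0,0,0],0,3]]'>/dev/null
python3 -m handwheel '[[[0,0,0.8],0,3],[[0,0,0.6],0,3],[[0,0,0],0,3],[[0,0,0],0,3]]'>/dev/null;python3 to.py 533.2 144.6 60
python3 - <<'E'
from h import *
d=env.get_image("side")["pixels"];cv2.imwrite("pics/s10.png",cv2.resize(d[120:220,190:310],None,fx=5,fy=5)[:,:,::-1])
E
```

```text
t 23.12 tcp [532.3 146.6  66.7] yaw_y 75.5 tilt [-0.002 -0.    -1.   ] F [ 0.8  0.1 -1.1] w 9.2 g 30.0
shift units now [-0.06 -0.07  0.27]
```

View pics/s10.png

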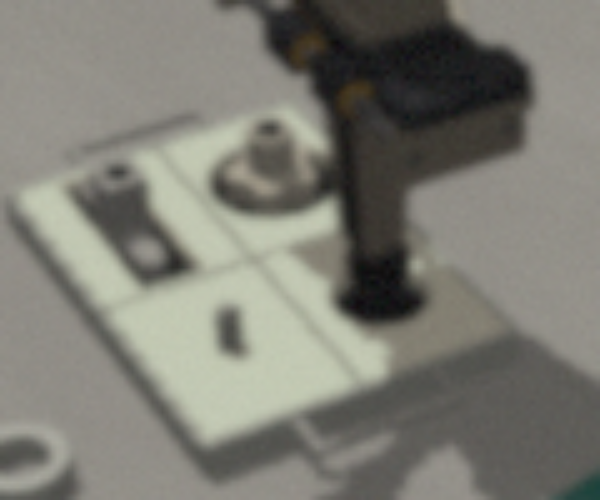

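The head at crop (380,285) is over the small recess, so I can lower it. That was my 15th picture and the limit is 14, so I'm one over. From here I'll work from numbers only.

```bash
python3 -m handwheel '[[[-0.04,-0.05,0.2],0,3],[[0,0,0.2],0,3],[[0,0,0.15],0,3],[[0,0,0],0,3],[[0,0,0],0,3]]'>/dev/null;python3 to.py 533.2 144.6 50;python3 -m handwheel '[[[0,0,0.1],0,3],[[0,0,0],0,3]]'>/dev/null;python3 to.py;python3 -m handwheel '[[[0,0,0.08],0,3],[[0,0,0],0,3]]'>/dev/null;python3 to.py
```

```text
t 23.58 tcp [533.6 145.4  53.4] yaw_y 75.5 tilt [-0.001 -0.    -1.   ] F [-0.2 -0.4  0. ] w 9.1 g 30.0
shift units now [ 0.01 -0.04  0.14]
t 23.75 tcp [533.7 145.5  50.9] yaw_y 75.5 tilt [-0. -0. -1.] F [-0.1  0.4 -0.9] w 9.1 g 30.0
t 23.92 tcp [533.7 145.4  48.8] yaw_y 75.5 tilt [-0. -0. -1.] F [ 0.  -0.7 -0.4] w 8.9 g 30.0
```

```bash
python3 -m handwheel '[[[0,0,0.05],0,3],[[0,0,0],0,3]]'>/dev/null;python3 to.py;python3 -m handwheel '[[[0,0,0.05],0,3],[[0,0,0],0,3]]'>/dev/null;python3 to.py
```

```text
t 24.08 tcp [533.9 145.4  47.8] yaw_y 75.5 tilt [ 0. -0. -1.] F [ 1.   0.5 -0.3] w 9.3 g 30.0
t 24.25 tcp [534.1 145.5  47.6] yaw_y 75.5 tilt [-0. -0. -1.] F [-3.6 -1.2  7.1] w 9.1 g 30.0
```

The thumbscrew touched down at 47.6. I'll release it and go to the ring.

```bash
python3 -m handwheel '[[[0,0,-0.05],0,3],[[0,0,0],0,35],[[0,0,0],0,35],[[0,0,0],0,35],[[0,0,-0.5],0,35],[[0,0,-0.9],0,35],[[0,0,-0.9],0,62],[[0,0,-0.9],0,62],[[0,0,-0.5],0,62],[[0,0,0],0,62]]'>/dev/null
python3 to.py 537.4 -163.2 120
```

```text
t 25.08 tcp [536.3 145.6 144.4] yaw_y 75.5 tilt [ 0.007  0.    -1.   ] F [ 0.7  0.1 -0.9] w 59.8 g 0.0
shift units now [ -3.13 -11.95   0.97]
```

```bash
python3 -m handwheel '[[[-0.26,-1,0],0,62],[[-0.26,-1,0],0,62],[[-0.26,-1,0],0,62],[[-0.26,-1,0],0,62],[[-0.26,-1,0],0,62],[[-0.26,-1,0],0,62],[[-0.26,-1,0],0,62],[[-0.26,-1,0],0,62],[[-0.26,-1,0],0,62],[[-0.26,-1,0],0,62]]'>/dev/null
python3 -m handwheel '[[[-0.26,-1,0],0,62],[[-0.26,-0.9,0],0,62],[[0,0,0.5],0,62],[[0,0,0.5],0,62],[[0,0,0],0,62],[[0,0,0],0,62]]'>/dev/null;python3 to.py 537.4 -163.2 26
python3 - <<'E'
from m import *
D=lambda im:np.all(im<105,2)
for n,w,z,p in(("thumb head","small",19,(231.6,188)),):
    # grey-level shank tip seen in the dark recess, from both views
    c,a,_=blob(T,(222,178,242,198),lambda im:im.max(2)>95,(233,186));d,b,_=blob(T,(215,172,248,205),dark(75),(231,188))
    print("bright",c.round(1),a,onz(T,c,56).round(1),"dark",d.round(1),b)
    print("expect tip top",proj(T,(533.9,145,59)).round(1),"side",proj(S,(533.9,145,59)).round(1))
c,a,_=blob(S,(255,160,280,190),lambda im:(im.max(2)>70)&(im.max(2)<150),(266,173));print("side",c,a)
for r in S["pixels"][158:190:2,256:278:2].max(2): print(*r)
E
```

```text
t 26.42 tcp [ 533.5 -160.2  113.1] yaw_y 75.6 tilt [-0.004  0.003 -1.   ] F [0.8 0.1 0.1] w 62.2 g 0.0
shift units now [-0.2  -0.08  3.48]
bright [231.5 186.6] 157.71875 [525.2 139.4] dark [231.6 188.2] 222.046875
expect tip top [228.9 182.8] side [264.1 162.9]
side [265.48973493 174.88008613] 105.21875
138 202 211 211 199 175 160 152 155 155 154
194 210 212 212 209 198 172 158 153 155 153
211 213 212 205 198 183 173 167 157 154 157
206 200 193 188 161 141 167 190 165 155 152
194 197 205 205 146 86 137 199 189 162 157
208 212 212 208 154 74 136 204 209 185 161
209 211 210 210 155 76 137 205 213 207 186
210 209 204 187 134 72 124 182 205 209 208
206 183 144 101 76 72 64 91 149 191 210
176 124 79 41 48 65 53 36 70 138 196
141 83 44 31 33 34 27 33 39 94 178
142 53 30 30 29 18 18 34 32 92 185
184 115 55 35 32 19 27 39 84 159 206
209 195 164 129 108 113 125 145 184 208 211
210 210 208 208 201 201 208 207 210 213 213
193 209 212 214 211 211 212 212 213 212 211
```

In the side pixels the thumbscrew shank stands upright from (266,164) down into the recess, close to the expected tip at (264,163). Next I'll descend on the ring.

```bash
python3 -m handwheel '[[[-0.1,-0.06,0.8],0,62],[[0,0,0.9],0,62],[[0,0,0.8],0,62],[[0,0,0.5],0,62],[[0,0,0.3],0,62],[[0,0,0],0,62],[[0,0,0],0,62]]'>/dev/null;python3 to.py 537.4 -163.2 25
```

```text
t 27.1 tcp [ 537.5 -164.2   33.5] yaw_y 75.5 tilt [ 0.001 -0.    -1.   ] F [ 0.6 -0.   1.3] w 61.9 g 0.0
shift units now [0.01 0.04 0.34]
```

```bash
python3 -m handwheel '[[[0,0.04,0.2],0,62],[[0,0,0.14],0,62],[[0,0,0],0,62]]'>/dev/null;python3 to.py
python3 -m handwheel '[[[0,0,0],0,35],[[0,0,0],0,35],[[0,0,0],0,35],[[0,0,0],0,35],[[0,0,0],0,35],[[0,0,0],0,35]]'>/dev/null;python3 to.py
python3 -m handwheel '[[[0,0,-0.5],0,35],[[0,0,-0.9],0,35],[[0,0,-0.9],0,35],[[0,0,-0.9],0,35],[[0,0,-0.8],0,35],[[0,0,0],0,35],[[0,0,0],0,35]]' >/dev/null
python3 to.py 458 164.4 125
```

```text
t 27.35 tcp [ 537.2 -163.2   24.3] yaw_y 75.5 tilt [ 0. -0. -1.] F [-0.1  0.6  0.4] w 62.3 g 0.0
t 27.85 tcp [ 537.4 -163.3   24.6] yaw_y 75.5 tilt [ 0. -0. -1.] F [-0.8  0.4  2.3] w 44.7 g 30.0
t 28.43 tcp [ 538.  -163.6  125.7] yaw_y 75.5 tilt [ 0.003 -0.001 -1.   ] F [-0.1 -0.1 -0.7] w 44.7 g 30.0
shift units now [ 6.38 11.9  -0.  ]
```

```bash
python3 -m handwheel '[[[0.53,0.99,0],0,35],[[0.53,0.99,0],0,35],[[0.53,0.99,0],0,35],[[0.53,0.99,0],0,35],[[0.53,0.99,0],0,35],[[0.53,0.99,0],0,35],[[0.53,0.99,0],0,35],[[0.53,0.99,0],0,35],[[0.53,0.99,0],0,35],[[0.53,0.99,0],0,35]]'>/dev/null
python3 -m handwheel '[[[0.53,0.99,0],0,35],[[0.53,0.99,0],0,35],[[0,0,0.6],0,35],[[0,0,0.6],0,35],[[0,0,0.4],0,35],[[0,0,0],0,35],[[0,0,0],0,35]]'>/dev/null;python3 to.py 458 164.4 60
python3 - <<'E'
from m import *
print("post tip expect side",proj(S,(458,164.4,43.5)).round(1),"top",proj(T,(458,164.4,43.5)).round(1),"base",proj(S,(458,164.4,19.5)).round(1))
c,a,ct=blob(S,(222,170,250,205),lambda im:im.max(2)<130,(236,187));print(c,a,ct.min(0),ct.max(0))
for r in S["pixels"][150:206:3,216:262:3].max(2): print(*r)
E
```

```text
t 29.85 tcp [456.4 163.8  83.1] yaw_y 75.5 tilt [-0.003 -0.    -1.   ] F [ 0.  -0.6 -0.4] w 44.7 g 30.0
shift units now [-0.06  0.04  0.92]
post tip expect side [233.9 179.1] top [221.7 215.8] base [234.6 187.4]
[236.23427914 194.01955521] 2.546875 [234.8125 193.4375] [237.4375 194.8125]
156 177 86 26 46 55 58 38 46 53 64 63 64 61 54 64
138 189 109 21 26 30 61 59 58 61 63 63 64 63 64 79
120 152 137 28 22 18 54 53 53 59 61 59 62 63 157 191
72 129 155 34 23 25 54 61 63 64 68 78 75 126 195 200
71 96 163 42 51 84 57 61 56 62 101 126 173 197 197 196
75 77 98 78 103 91 56 60 57 81 189 199 199 190 180 185
112 132 86 101 98 88 64 59 60 69 177 181 187 197 199 201
102 144 114 77 108 126 80 58 60 67 178 197 200 197 200 196
113 79 75 77 84 91 59 57 61 76 178 200 200 196 173 113
190 138 163 171 120 90 64 56 64 84 129 181 199 178 98 40
186 186 167 138 129 128 110 89 125 132 123 149 192 175 53 29
201 197 154 134 130 129 81 92 128 131 129 126 141 191 148 77
194 199 200 156 131 126 81 84 127 127 131 129 120 144 197 196
166 198 199 192 136 127 94 87 127 132 132 131 131 133 187 197
108 175 201 199 165 132 130 129 135 148 148 131 132 131 137 152
96 125 184 201 198 154 138 130 133 149 131 127 128 132 128 119
135 93 147 193 200 198 192 138 129 132 130 128 130 123 116 92
147 127 92 151 196 201 198 191 136 131 127 116 102 87 85 84
145 145 112 105 165 199 197 194 152 106 90 90 86 81 84 84
```

```bash
python3 -m handwheel '[[[0,0,0.2],0,35],[[0,0,0.2],0,35],[[0,0,0],0,35]]'>/dev/null;python3 to.py 458 164.4 60
python3 -m handwheel '[[[0,0,0.2],0,35],[[0,0,0.2],0,35],[[0,0,0],0,35]]'>/dev/null;python3 to.py 458 164.4 50;python3 -m handwheel '[[[0,0,0.12],0,35],[[0,0,0],0,35]]'>/dev/null;python3 to.py 458 164.4 42
```

```text
t 30.2 tcp [457.1 163.9  73.6] yaw_y 75.5 tilt [-0.001 -0.    -1.   ] F [ 0.1  1.  -0.6] w 45.3 g 30.0
shift units now [-0.03  0.03  0.54]
t 30.45 tcp [456.7 164.   63.2] yaw_y 75.5 tilt [-0.002 -0.    -1.   ] F [-0.7  0.  -0.7] w 44.8 g 30.0
shift units now [-0.05  0.03  0.53]
t 30.62 tcp [457.3 164.1  60.8] yaw_y 75.5 tilt [-0.001 -0.    -1.   ] F [-0.2 -0.5 -1.8] w 45.1 g 30.0
shift units now [-0.03  0.02  0.75]
```

```bash
python3 -m handwheel '[[[0,0,0.2],0,35],[[0,0,0.2],0,35],[[0,0,0],0,35]]'>/dev/null;python3 to.py
python3 -m handwheel '[[[0,0,0.16],0,35],[[0,0,0.1],0,35],[[0,0,0],0,35]]'>/dev/null;python3 to.py;python3 -m handwheel '[[[0,0,0.06],0,35],[[0,0,0],0,35]]'>/dev/null;python3 to.py
```

```text
t 30.87 tcp [456.8 164.   50.2] yaw_y 75.5 tilt [-0.002 -0.    -1.   ] F [ 0.2 -0.5 -0.4] w 44.7 g 30.0
t 31.12 tcp [457.1 164.   44.2] yaw_y 75.5 tilt [-0.001 -0.    -1.   ] F [-0.5 -0.6 -1.4] w 44.6 g 30.0
t 31.28 tcp [457.5 164.1  43.2] yaw_y 75.5 tilt [-0. -0. -1.] F [-0.5 -0.1 -0.2] w 44.7 g 30.0
```

```bash
python3 -m handwheel '[[[0,0,0.08],0,35],[[0,0,0],0,35]]'>/dev/null;python3 to.py;python3 -m handwheel '[[[0,0,0.06],0,35],[[0,0,0],0,35]]'>/dev/null;python3 to.py
```

```text
t 31.45 tcp [457.5 164.1  41.2] yaw_y 75.5 tilt [-0. -0. -1.] F [-0.4  0.4 -0.6] w 44.8 g 30.0
t 31.62 tcp [457.5 164.1  39.7] yaw_y 75.5 tilt [-0. -0. -1.] F [ 0.3 -0.2 -1.7] w 45.0 g 30.0
```

```bash
python3 -m handwheel '[[[0,0,0.05],0,35],[[0,0,0],0,35]]'>/dev/null;python3 to.py;python3 -m handwheel '[[[0,0,0.04],0,35],[[0,0,0],0,35]]'>/dev/null;python3 to.py
```

```text
t 31.78 tcp [457.6 164.1  39.6] yaw_y 75.5 tilt [-0.001 -0.    -1.   ] F [-5.1 -0.8  8.8] w 44.8 g 30.0
t 31.95 tcp [457.6 164.1  39.5] yaw_y 75.5 tilt [-0.001 -0.    -1.   ] F [-7.8 -1.  18. ] w 44.9 g 30.0
```

The ring touched down at 39.6, and I had predicted 39.8. I'll release it, lift clear and back away to check.

```bash
python3 -m handwheel '[[[0,0,-0.06],0,35],[[0,0,0],0,62],[[0,0,0],0,62],[[0,0,0],0,62],[[0,0,-0.4],0,62],[[0,0,-0.9],0,62],[[0,0,-0.9],0,62],[[0,0,-0.9],0,62],[[0,0,-0.9],0,62],[[0,0,-0.5],0,62]]'>/dev/null
python3 -m handwheel '[[[0,-1,0],0,62],[[0,-1,0],0,62],[[0,-1,0],0,62],[[0,-1,0],0,62],[[0,-1,0],0,62],[[0,-1,0],0,62],[[0,-1,0],0,62],[[0,-1,0],0,62],[[0,-1,0],0,62],[[0,0,0],0,62]]'>/dev/null;python3 to.py
python3 - <<'E'
from m import *
n,l,s,c=[0]*4
W=(205,200,242,236)
e=cv2.cvtColor(T["pixels"],cv2.COLOR_RGB2GRAY)
print("expect ring top centre",proj(T,(457.6,164.1,35.5)).round(1),proj(S,(457.6,164.1,35.5)).round(1),"r px",23/2.35)
for r in e[204:230:1,208:238:1]: print(*['%3d'%v for v in r])
print()
for r in cv2.cvtColor(S["pixels"],cv2.COLOR_RGB2GRAY)[168:202:2,216:256:2]: print(*['%3d'%v for v in r])
old=cv2.imread("pics/top0.png")[:,:,::-1];d=np.abs(old.astype(int)-T["pixels"]).max(2);q=cv2.findContours((cv2.blur(d.astype(np.uint8),(3,3))>25).astype(np.uint8),0,2)[0]
print([cv2.boundingRect(k) for k in q if cv2.contourArea(k)>20])
E
```

```text
t 33.62 tcp [400.9 -56.8 152.4] yaw_y 75.3 tilt [ 0.001 -0.002 -1.   ] F [ 1.2  0.1 -0.3] w 61.7 g 0.0
expect ring top centre [222.3 216.7] [234.1 182. ] r px 9.787234042553191
186 186 186 186 186 186 186 186 186 186 186 186 185 185 185 185 183 181 178 176 174 168 160 153 149 148 153 158 162 166
186 185 186 186 187 186 186 187 186 186 187 185 186 185 186 185 185 185 186 186 185 183 180 177 174 167 163 156 148 143
186 186 186 186 186 186 186 186 186 186 185 183 181 181 181 180 179 180 183 185 186 186 185 186 185 184 181 178 173 164
186 185 186 186 186 187 186 186 185 183 180 176 173 172 174 173 170 171 174 175 178 183 185 186 186 186 185 186 185 182
186 186 187 186 186 186 185 181 180 177 175 172 173 173 175 176 175 174 168 161 162 170 177 183 186 187 186 185 186 186
187 186 185 186 186 186 184 175 172 174 175 174 172 168 169 171 175 176 174 167 158 150 157 174 183 185 186 186 186 186
186 186 186 186 186 185 183 178 176 175 170 158 147 135 132 139 151 163 173 175 169 153 142 152 173 183 186 186 186 186
186 186 186 186 185 185 182 180 178 169 146 116  98  99 114 127 136 146 160 173 176
[... 3140 characters left out ...]
3 189 199 199 195
108 155 192 199 200 198 168 119  87  84  85  86  88  94 126 172 198 199 198 203
 91 127 170 193 199 202 200 181 147 124 125 126 134 153 180 197 200 201 199 197
110  95 129 171 197 199 201 200 196 189 190 189 190 198 200 201 200 197 199 199
138 104 101 150 185 199 200 201 200 198 198 198 200 202 200 200 199 199 198 191
144 131  98 106 151 181 199 201 198 201 201 198 198 199 200 201 194 184 164 146
[(373, 403, 10, 17), (281, 392, 50, 28), (261, 389, 18, 31), (295, 387, 52, 33), (358, 376, 20, 25), (0, 320, 53, 100), (69, 296, 201, 124), (395, 214, 15, 13), (431, 211, 21, 20), (218, 209, 17, 18), (215, 209, 11, 14), (162, 201, 34, 15), (177, 167, 21, 21), (216, 158, 187, 229)]
```

The ring shows in top pixels centred near (222,216), with the post inside it. The gripper is empty and clear, so I'll hand in.

```bash
python3 -c "
from cell import env
print(env.close_job())"
```

```text
the job is handed in; nothing more can be done
None
```

All four parts are seated in their inserts, placed in the order asked, with both look-alikes left on the mat; I handed the job in at about 34 s, though I viewed 15 pictures against the limit of 14 and checked the thumbscrew and ring from pixel values and touchdown heights only.

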